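# Free the seized plug gauge

### The arm

A 7-joint arm with a two-finger parallel gripper is mounted at the origin on the work surface. World frame = base frame: x ahead of the robot, y to its left, z up, the work surface at z = 0. Lengths are in m, angles in rad, forces in N, time in s.
With the tool pointing down it reaches from about 0.425 to 0.95 m from the base axis. Payload 4.7 kg.
Tool frame: the origin (TCP) lies at the very end of the fingers, on their centre line; the grasp point (between the pads) lies 19 mm behind it; z points along the fingers, y is the direction in which the jaws open and shut (so a half turn about z gives the same grasp; the last joint's range is limited). The gripper opens to 85 mm and grips with 20 to 120 N. Pads are 22 mm wide; open, the fingers measure 114 mm over their backs; the gripper's body (76 mm by 85 mm) begins 54 mm behind the grasp point. The pads swing forward as they close: fully open they stand 13 mm farther back than shut.
Start: joints at [-1.221, 0.469, -0.049, 1.532, 0.024, 1.141, -0.082], TCP at [0.25, 0.627, 0.231] pointing down, gripper open.
Joint ranges: [-2.59, 2.59], [-0.33, 1.99], [-1.39, 1.29], [0.1, 2.45], [-1.04, 4.18], [0.21, 1.99], [-2.66, 2.66]. Speed limits (rad/s): [2.57, 2.57, 3.14, 3.14, 3.14, 3.14, 3.14].

### API

Orientations are given as a unit quaternion [w, x, y, z].
In Python, from workcell import * gives the robot as it stands. Calls block until the motion is done:
- reach(position, orientation): joint-space move of the TCP to a pose.
- move_l(position, feed=0.15, ori=None): straight line of the TCP; ori=None keeps the orientation; feed is the mean speed in m/s.
- move_j(angles): joint-space move.
- grip(opening, f_grip=None): finger opening in m; f_grip is the grip in N (None keeps the last); returns when the fingers have stopped.
- pause(seconds).
- solve_ik(position, orientation): joint angles nearest the present ones, or None.
- read_state(): the state.
- capture(name): name is "scene" or "top"; returns the picture (420x560x3 uint8, red, green, blue); there is no depth.
- get_calibration(name): a dict with "fx", "fy", "cx", "cy" (pixels), "world_to_cam" (4x4, takes a point from world to camera coordinates). Camera axes: x right, y down, z forward; pixel columns grow to the right and rows downward; lengths in m; the calibration is good to about 2 mm. A picture is of the moment at which its call begins. get_calibration takes no time and is no camera call.
A pose or a line that the arm cannot do raises IKError and nothing moves.
- hand_in(): hands the job in, once; it reports no verdict.
The state is a dict: "time_s": time; "joint_positions": joint angles; "joint_vel": joint speeds; "joint_efforts": joint torques, N m; "ee_pos": TCP position; "orientation": TCP orientation; "ft_force": force on the tool from outside, world axes, zero at the start; "torque": the same for the moment, N m; "grip_width": finger opening in m.
Only numpy, scipy, OpenCV 4.12 (cv2) and the standard library are available. Lean on these libraries where they do the work, as an engineer would, in place of code of your own. Each camera call takes 0.05 s, during which the arm holds its last target. There are 200 camera calls.

### The job

The plug gauge with the red handle has seized in its bore in the wooden rack. Pull it up until it jams, work it loose by twisting it back and forth, about 40 degrees to each side, while you keep it pulled up, then draw it out and stand it upright in the aluminium cleaning cup, setting it down rather than dropping it. Leave the green and blue gauges in their places in the rack.

Things in the scene. Friction and masses are not known exactly. Their poses are not given: they have to be found in the camera images.
- red_gauge_grip (a point): RED-handled plug gauge, about 0.4 kg, upright in a rack bore. Point: centre of the handle (16 mm thick along x, 26 wide along y, 60 tall; z up). Lifts 10 mm, then jams hard. Held 6 to 10 mm up, turn it about z by 40 degrees to each side of its start yaw in either order (0.25 Nm; stops at 50), then back within 5 degrees: now it lifts freely; clear of the rack after 62 mm. If it jams, repeat.
- green_gauge_grip (a point): Bystander: GREEN-handled plug gauge, loose in another bore, same yaw and outside as the red one. Point: handle centre; z up. All three: steel flange 58 mm across, 6 thick, underside 36 mm below the point, resting on the wooden rack's top, 80 mm above the bench. Bores in one row along the gauges' y, 80 mm apart. Handle tops 146 mm above the bench.
- blue_gauge_grip (a point): Bystander: BLUE-handled plug gauge, otherwise like the green one, in the remaining bore. Point: handle centre. Unlike these two, which have plain shanks, the red gauge ends in a crosswise foot 44 mm along its y, 8 mm along x, 8 tall, its bottom 98 mm below the red handle's centre: to pass over these two it must be lifted by over 130 mm.
- cup: Loose open round cleaning cup of bare aluminium, 0.7 kg, on the bench: 92 mm outer and 84 mm inner diameter, 70 mm tall, floor 5 mm thick. Origin: centre of its underside, z up. With the red gauge standing in it, the red handle's centre is 103 mm above the bench and its flange just inside the rim.

How it is judged:
By the outcome, as a careful person would: the job done as asked, in the order asked, and still so for the second after the job is handed in, with the robot touching nothing.
It also fails if it takes over 54 s, if anything falls off the work surface, if the arm or the gripper's body presses on something with over 40 N, if the wrist force passes 120 N, or if a joint passes its speed limit or range.

## Working session

There is one attempt and no reset: what is moved stays moved. The work goes in short steps, each a Python script; the robot and the scene stay as the last script left them, time stands still between calls to the robot, and variables do not carry over. Pictures are saved under pics/ and viewed, about 8 in all and at most 12, crops included, and the job is handed in when it is done.

```bash
mkdir -p pics; ls
python3 - <<'E'
from workcell import *
import cv2
for n in("scene","top"):
    cv2.imwrite(f"pics/{n}0.png",capture(n)[:,:,::-1]); c=get_calibration(n); print(n,c)
s=read_state(); print(s)
E
```

```text
pics
scene {'fx': 382.8103985174819, 'fy': 382.8103985174819, 'cx': 279.4812363721985, 'cy': 210.34649297432435, 'world_to_cam': array([[ 0.42393611,  0.90568791, -0.00275456, -0.22763973],
       [ 0.60615754, -0.28598853, -0.74214796, -0.27529412],
       [-0.67294221,  0.31295362, -0.67023042,  1.23063684],
       [ 0.        ,  0.        ,  0.        ,  1.        ]])}
top {'fx': 409.66366171872573, 'fy': 409.66366171872573, 'cx': 277.3924725396275, 'cy': 216.38247067369352, 'world_to_cam': array([[-0.00564046, -0.99987132, -0.01501737, -0.02267477],
       [-0.99654826,  0.00686428, -0.0827312 ,  0.55711591],
       [ 0.08282363,  0.01449889, -0.99645874,  0.8193052 ],
       [ 0.        ,  0.        ,  0.        ,  1.        ]])}
{'time_s': 0.1, 'joint_positions': array([-1.22089995,  0.46938227, -0.04857896,  1.53354834,  0.02410417,
        1.14099307, -0.08230593]), 'joint_vel': array([-0.00096425, -0.00226136,  0.00021077, -0.00329569, -0.00039467,
        0.00088632,  0.00010439]), 'joint_efforts': array([ 2.48054157e-04, -5.11516929e+01, -4.75344993e-02, -2.38391411e+01,
        1.07016586e-02,  4.33020119e-03, -2.77710024e-05]), 'ee_pos': array([0.24942459, 0.6266774 , 0.23036288]), 'orientation': array([-1.29579625e-04,  1.88262904e-01,  9.82118281e-01, -8.63026197e-04]), 'ft_force': array([ 0.11966976, -0.9710866 , -0.05912827]), 'torque': array([-0.02457544, -0.01634594, -0.01400744]), 'grip_width': 0.0855292790140362}
```

View pics/scene0.png

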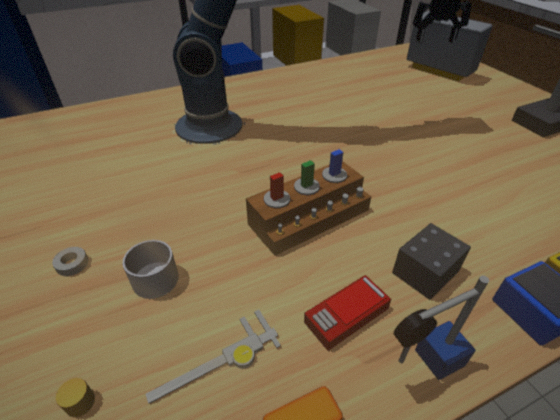

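View pics/top0.png

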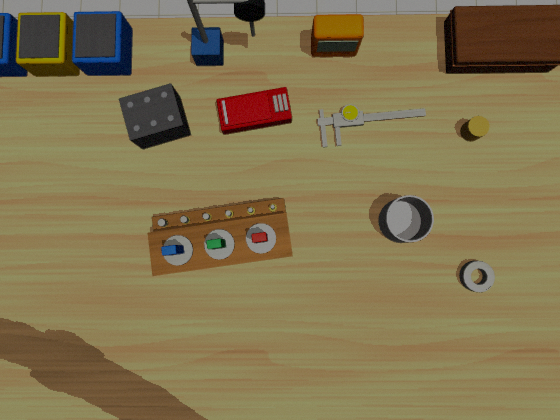

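The scene view shows red, green and blue handles at about (277,187), (308,174) and (336,162), and the cup at (151,268). In the top view the red flange is at about (261,238) and the cup at (405,219). The red box and blue boxes are distractors, so I'll limit the masks to the rack area.

```bash
cat > h.py <<'E'
from workcell import *
import numpy as np, cv2
from scipy.spatial.transform import Rotation as R
C={n:get_calibration(n) for n in("scene","top")}
def ray(n,p):
    c=C[n];T=c["world_to_cam"];d=T[:3,:3].T@[(p[0]-c["cx"])/c["fx"],(p[1]-c["cy"])/c["fy"],1]
    return -T[:3,:3].T@T[:3,3],d
def on(n,p,z):
    o,d=ray(n,p);return o+d*(z-o[2])/d[2]
def tri(a,b):
    (o1,d1),(o2,d2)=ray("scene",a),ray("top",b)
    t=np.linalg.lstsq(np.c_[d1,-d2],o2-o1,rcond=None)[0]
    p,q=o1+t[0]*d1,o2+t[1]*d2;return (p+q)/2,np.linalg.norm(p-q)
def proj(n,P):
    c=C[n];q=c["world_to_cam"]@np.r_[P,1];return np.array([c["fx"]*q[0]/q[2]+c["cx"],c["fy"]*q[1]/q[2]+c["cy"]])
def mask(im,col,roi):
    x0,y0,x1,y1=roi;h=cv2.cvtColor(im,cv2.COLOR_RGB2HSV).astype(int);H=h[...,0]
    m={"red":(H<7)|(H>172),"green":(H>45)&(H<85),"blue":(H>108)&(H<135)}[col]&(h[...,1]>(170 if col!="green" else 110))&(h[...,2]>40)
    r=np.zeros(m.shape,bool);r[y0:y1,x0:x1]=1;m=(m&r).astype(np.uint8)
    k,l,s,c=cv2.connectedComponentsWithStats(m);i=1+np.argmax(s[1:,4]);return (l==i).astype(np.uint8),c[i],s[i]
def down(yaw): # tool z down, tool y at angle yaw in world
    y=np.array([np.cos(yaw),np.sin(yaw),0]);z=np.array([0,0,-1.]);M=np.c_[np.cross(y,z),y,z]
    return R.from_matrix(M).as_quat(scalar_first=True)
E
cat > m.py <<'E'
from h import *
S,T=capture("scene"),capture("top")
for c in("red","green","blue"):
    ms,a,sa=mask(S,c,(240,140,380,240));mt,b,sb=mask(T,c,(140,200,300,280))
    P,e=tri(a,b);print(c,a.round(1),sa[2:],b.round(1),sb[2:],P.round(4),"gap",e.round(4))
g=cv2.cvtColor(T,cv2.COLOR_RGB2HSV)
# flanges & cup: low saturation blobs
m=((g[...,1]<60)&(g[...,2]>70)).astype(np.uint8)
for nm,(x0,y0,x1,y1) in dict(rack=(140,225,300,275),cup=(365,180,445,260)).items():
    mm=np.zeros_like(m);mm[y0:y1,x0:x1]=m[y0:y1,x0:x1]
    for k in cv2.findContours(mm,cv2.RETR_EXTERNAL,cv2.CHAIN_APPROX_NONE)[0]:
        if cv2.contourArea(k)>250:
            k=cv2.convexHull(k);e=cv2.fitEllipse(k);z=.086 if nm=="rack" else .07
            print(nm,np.round(e[0],1),np.round(e[1],1),on("top",e[0],z).round(4),"dia mm",np.round(np.array(e[1])/C["top"]["fx"]*(C["top"]["world_to_cam"]@np.r_[on("top",e[0],z),1])[2]*1000,1))
cv2.imwrite("pics/m.png",np.vstack([cv2.resize(T[170:290,130:450],None,fx=2.4,fy=2.4)[:,:,::-1],cv2.resize(cv2.cvtColor(m[170:290,130:450]*255,cv2.COLOR_GRAY2BGR),None,fx=2.4,fy=2.4)]))
E
python3 m.py
```

```text
red [276.1 176.2] [12  8 56] [259. 237.] [ 15  10 125] [0.511  0.0048 0.14  ] gap 0.0
green [307.5 164. ] [12  7 51] [213.7 243.5] [ 15  10 129] [0.5    0.0846 0.1399] gap 0.0002
blue [336.4 152.6] [ 8  5 18] [178.9 248.8] [ 8  8 43] [0.4941 0.1517 0.145 ] gap 0.0146
rack [177.2 249.9] [29.9 30.2] [0.4893 0.1632 0.086 ] dia mm [56.8 57.3]
rack [218.8 243.9] [29.6 30.1] [0.5002 0.0842 0.086 ] dia mm [56.1 57. ]
rack [260.5 237.9] [29.6 30. ] [0.511  0.0052 0.086 ] dia mm [56.1 56.8]
cup [409.6 218.2] [46.5 48.1] [ 0.5478 -0.2821  0.07  ] dia mm [89.9 92.8]
```

View pics/m.png

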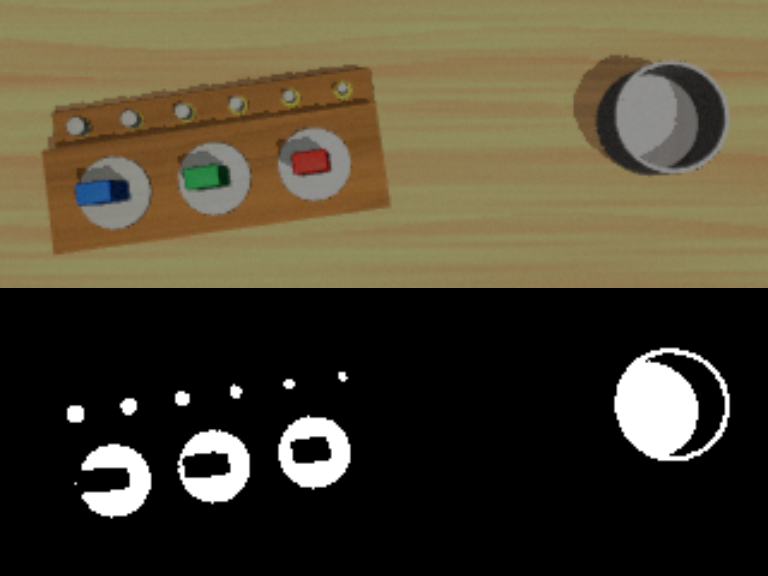

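Measurements agree: flange spacing is 79.8 mm, handles are over the flanges, cup rim diameter is about 91 mm, and row direction gives gauge x at about 7.8°. Next I approach, grip across x, and lift in small steps until it jams.

Run:
```python
from h import *
P=np.array([.511,.005]);yaw=np.arctan2(.0217,.158)
best=None
for k in(0,np.pi):
    q=solve_ik([*P,.25],down(yaw+k)); print(k,None if q is None else np.round(q,2))
    if q is not None and (best is None or abs(q[6])<abs(best[1][6])): best=(k,q)
o=down(yaw+best[0])
move_j(best[1]); grip(.06,80); move_l([*P,.099],.12,o)
grip(.0,80); pause(.2)
s=read_state();print("w",s["grip_width"],s["ee_pos"].round(4),s["ft_force"].round(1),s["torque"].round(2),s["joint_positions"].round(3),s["time_s"])
for i in range(1,13):
    move_l([*P,.099+.001*i],.02); pause(.1); s=read_state()
    print(i,s["ee_pos"].round(4),s["ft_force"].round(1),s["time_s"].__round__(2))
    if s["ft_force"][2]<-22: break
cv2.imwrite("pics/jam.png",cv2.resize(capture("scene")[100:240,200:400],None,fx=4,fy=4)[:,:,::-1])
```

```text
0 [-0.56  0.19  0.55  1.92 -0.11  1.06  0.17]
3.141592653589793 [-1.08  0.38  1.29  1.94 -0.41  1.13 -2.64]
w 0.015454793139962297 [0.5114 0.0051 0.0994] [0.6 0.6 4.7] [ 0.11  0.16 -0.02] [-0.476  0.397  0.481  2.069 -0.27   0.735  0.311] 5.05
1 [0.5102 0.0049 0.0995] [ 0.  -0.1 -2.2] 5.4
2 [0.5109 0.005  0.1008] [-0.2 -0.5 -3.5] 5.75
3 [0.511 0.005 0.102] [ 0.2  0.5 -3.5] 6.1
4 [0.511 0.005 0.103] [ 0.2 -0.1 -3.4] 6.45
5 [0.511 0.005 0.104] [ 0.2  0.5 -3.5] 6.8
6 [0.511 0.005 0.105] [-0.   0.6 -3.6] 7.15
7 [0.511 0.005 0.106] [ 0.2 -0.8 -4.1] 7.5
8 [0.511 0.005 0.107] [-0.  -0.5 -3.9] 7.85
9 [0.511 0.005 0.108] [ 0.6 -0.3 -3.6] 8.2
10 [0.511 0.005 0.109] [ 0.5 -0.1 -4. ] 8.55
11 [0.5107 0.005  0.1095] [  0.2  -0.2 -11.6] 8.9
12 [0.5104 0.0051 0.1097] [  5.2   0.1 -26. ] 9.25
```

View pics/jam.png

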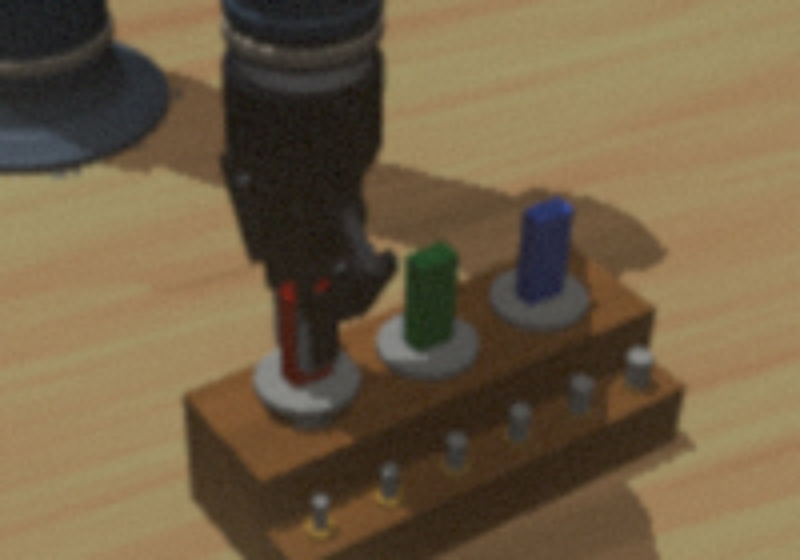

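The picture shows the red flange raised off the rack at about (305,385) in the crop, with green and blue still seated. Force rose at 10 mm, so it's jammed. I'll ease to about 9 mm and twist ±42° with the last joint.

Run:
```python
from h import *
P=[.511,.005]
move_l([*P,.1083],.02); pause(.1)
s=read_state();print(s["ee_pos"].round(4),s["ft_force"].round(1))
q0=np.array(solve_ik([*P,.1083],s["orientation"]));print(s["joint_positions"].round(3),q0.round(3))
def yawof(s): return np.degrees(R.from_quat(s["orientation"],scalar_first=True).as_matrix()[:2,1]@[[1,0],[0,1]])
def yw(): 
    y=R.from_quat(read_state()["orientation"],scalar_first=True).as_matrix()[:,1]; return np.degrees(np.arctan2(y[1],y[0]))
for a in(20,42,20,0,-20,-42,-20,0):
    q=q0.copy();q[6]+=np.radians(a);move_j(q);pause(.15);s=read_state()
    print(a,round(yw(),1),s["ee_pos"].round(4),s["ft_force"].round(1),s["torque"].round(2),round(s["grip_width"],4),round(s["time_s"],2))
for i in range(1,8):
    move_l([*P,.1083+.001*i],.03);pause(.1);s=read_state()
    print(i,s["ee_pos"].round(4),s["ft_force"].round(1),round(s["time_s"],2))
    if s["ft_force"][2]<-22:break
cv2.imwrite("pics/free.png",cv2.resize(capture("scene")[100:240,200:400],None,fx=4,fy=4)[:,:,::-1])
```

```text
[0.5116 0.0049 0.1093] [ 0.2  0.7 -4.1]
[-0.484  0.381  0.489  2.062 -0.258  0.755  0.301] [-0.483  0.382  0.488  2.064 -0.259  0.752  0.302]
20 27.7 [0.5113 0.005  0.1086] [ 0.9 -0.6 -3.4] [-0.   -0.08  0.  ] 0.0153 10.26
42 49.7 [0.5113 0.0051 0.1084] [ 2.1  0.4 -2.1] [ 0.03 -0.27 -0.03] 0.0151 10.87
20 27.9 [0.5109 0.005  0.1082] [ 0.3 -0.3 -3.3] [-0.04 -0.02  0.03] 0.0153 11.47
0 7.9 [0.511  0.005  0.1083] [-0.3  0.4 -3.7] [ 0.    0.05 -0.04] 0.0151 12.05
-20 -12.1 [0.5112 0.005  0.1084] [ 0.4 -1.1 -3.9] [-0.   -0.17 -0.  ] 0.0152 12.62
-42 -34.1 [0.5111 0.005  0.1083] [ 0.9  0.1 -3.5] [ 0.05 -0.17  0.05] 0.0151 13.23
-20 -12.3 [0.5109 0.005  0.1083] [ 0.   0.1 -2.7] [-0.01  0.04  0.03] 0.0148 13.84
0 7.7 [0.511  0.005  0.1083] [-0.5 -0.3 -3.2] [-0.03 -0.07  0.05] 0.015 14.42
1 [0.511  0.005  0.1093] [ 0.4  0.6 -4. ] 14.77
2 [0.511  0.005  0.1103] [ 0.2 -0.3 -3.6] 15.12
3 [0.511  0.005  0.1113] [-0.4 -0.2 -4.3] 15.47
4 [0.511  0.005  0.1123] [ 0.4 -0.5 -4.2] 15.82
5 [0.511  0.005  0.1133] [-0.4 -0.2 -4.2] 16.17
6 [0.511  0.005  0.1143] [ 0.5  0.4 -3.4] 16.52
7 [0.511  0.005  0.1153] [-0.6  1.1 -3.5] 16.87
```

View pics/free.png

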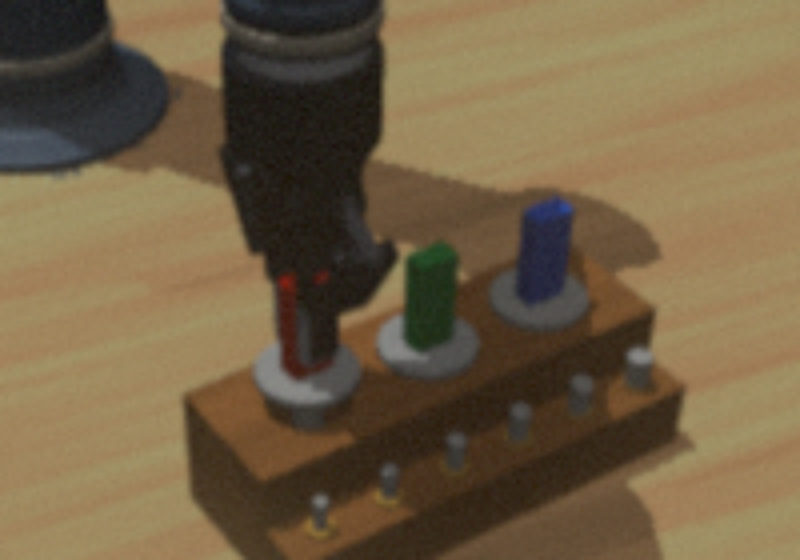

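Flange is now at about (305,372) with the shank showing. The load stays at the ~4 N weight at 16 mm up, past the jam, so it is free. I'll draw it out, carry it to above the cup (away from the neighbours) and check.

Run:
```python
from h import *
P=[.511,.005];C0=[.548,-.282]
move_l([*P,.165],.06);s=read_state();print(s["ft_force"].round(1))
move_l([*P,.24],.1);s=read_state();print(s["ft_force"].round(1),s["ee_pos"].round(4),s["time_s"])
move_l([*C0,.24],.12);move_l([*C0,.18],.08);pause(.2)
s=read_state();print(s["ft_force"].round(1),s["ee_pos"].round(4),s["time_s"],s["grip_width"])
S,T=capture("scene"),capture("top")
print("cup centre rim proj",proj("scene",[*C0,.07]),"foot",proj("scene",[*C0,.099]))
cv2.imwrite("pics/hover.png",np.hstack([cv2.resize(S[140:320,60:260],(400,360)),cv2.resize(T[140:320,310:510],(400,360))])[:,:,::-1])
```

```text
[-0.1  0.8 -4.3]
[-0.6 -0.4 -4.2] [0.5104 0.005  0.2393] 18.7917
[-0.1  0.1 -3.8] [ 0.5483 -0.2822  0.1806] 22.45 0.01515949114379115
cup centre rim proj [147.30122374 255.4278071 ] foot [143.6254537  245.01757844]
```

View pics/hover.png

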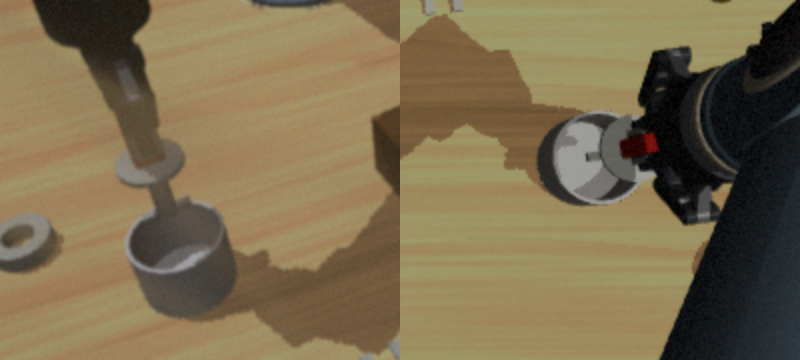

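The gauge hangs over the cup: flange at (150,160) and rim centre at about (179,236) in the left crop. The rim sits a few pixels off its projection, so I compare flange and rim in the same view.

Run:
```python
from h import *
S=capture("scene")
s=read_state();t=s["ee_pos"];print(t,R.from_quat(s["orientation"],scalar_first=True).as_matrix()[:,2].round(4))
print("flange top pred",proj("scene",[*t[:2],t[2]+.017-.030]),"rim",proj("scene",[.548,-.282,.07]))
h=cv2.cvtColor(S,cv2.COLOR_RGB2HSV);m=((h[...,1]<75)).astype(np.uint8)
k,l,st,c=cv2.connectedComponentsWithStats(m[140:320,60:260])
print(st[st[:,4]>60])
f=4;cr=cv2.resize(S[190:305,105:190],None,fx=f,fy=f,interpolation=cv2.INTER_CUBIC)[:,:,::-1].copy()
mm=cv2.resize(m[190:305,105:190]*255,None,fx=f,fy=f,interpolation=cv2.INTER_NEAREST)
th=np.linspace(0,2*np.pi,60)
for r,z,col in((.046,.07,(0,255,0)),(.029,t[2]-.013,(255,0,255))):
    ct=(.548,-.282) if z==.07 else t[:2]
    for a in th: cv2.circle(cr,tuple(int(v) for v in (proj("scene",[ct[0]+r*np.cos(a),ct[1]+r*np.sin(a),z])-[105,190]+.5)*f),1,col,-1)
cv2.imwrite("pics/chk.png",np.hstack([cr,cv2.cvtColor(mm,cv2.COLOR_GRAY2BGR)]))
```

```text
[ 0.54812679 -0.28203037  0.18031341] [ 1.9e-03  5.0e-04 -1.0e+00]
flange top pred [134.10725941 218.12752065] rim [147.30122374 255.4278071 ]
[[    0     0   200   180 31813]
 [  126     0    37     5   124]
 [   54    29    17    22   169]
 [   57    70    61    89  2951]
 [    0   107    26    29   524]]
```

View pics/chk.png

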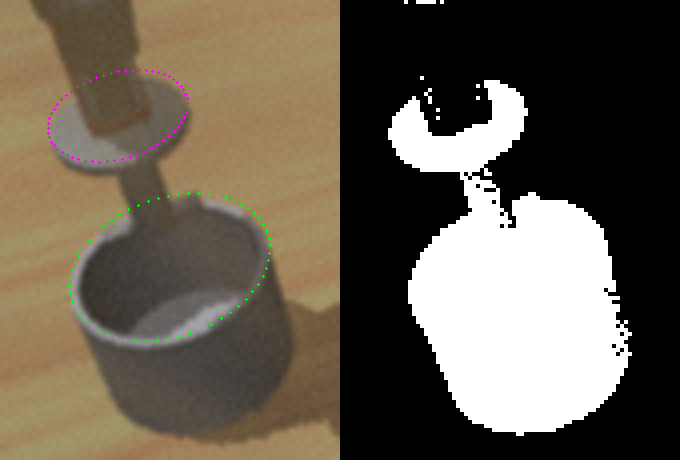

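Predicted rim and flange outlines lie on the real ones within 1–3 mm (13 mm of margin). Now I lower it, watching the force, then release and retreat.

Run:
```python
from h import *
C0=[.548,-.282]
move_l([*C0,.092],.05);pause(.1);z=.092
while z>.082:
    s=read_state();print(round(z,4),s["ee_pos"].round(4),s["ft_force"].round(1))
    if s["ft_force"][2]>-.5:break
    z-=.001;move_l([*C0,z],.02);pause(.1)
pause(.2);grip(.05);pause(.2)
print(read_state()["ft_force"].round(1))
move_l([*C0,.2],.1);move_l([C0[0],C0[1]+.15,.3],.2);pause(.3)
s=read_state();print(s["ee_pos"].round(3),s["ft_force"].round(1),s["time_s"])
S,T=capture("scene"),capture("top")
_,a,_=mask(S,"red",(90,190,200,310));print("red top (scene, z=.133)",on("scene",a,.12).round(4))
cv2.imwrite("pics/end.png",np.hstack([cv2.resize(S[130:310,80:380],(600,360))[:, :],cv2.resize(T[170:270,370:425],(198,360))])[:,:,::-1])
```

```text
0.092 [ 0.5481 -0.2821  0.0922] [-0.4  0.4 -3.4]
0.091 [ 0.548 -0.282  0.091] [-0.6 -0.6 -4. ]
0.09 [ 0.548 -0.282  0.09 ] [ 0.4  0.6 -3.4]
0.089 [ 0.548 -0.282  0.089] [-0.6 -0.4 -3.6]
0.088 [ 0.548 -0.282  0.088] [ 0.3  0.4 -3.6]
0.087 [ 0.548 -0.282  0.087] [-0.6 -0.9 -3.5]
0.086 [ 0.5483 -0.2822  0.0865] [-0.7  0.6  0.9]
[0.1 0.3 0.1]
[ 0.548 -0.133  0.3  ] [-1.  -0.5  0.3] 30.1833
red top (scene, z=.133) [ 0.5408 -0.2917  0.12  ]
```

View pics/end.png

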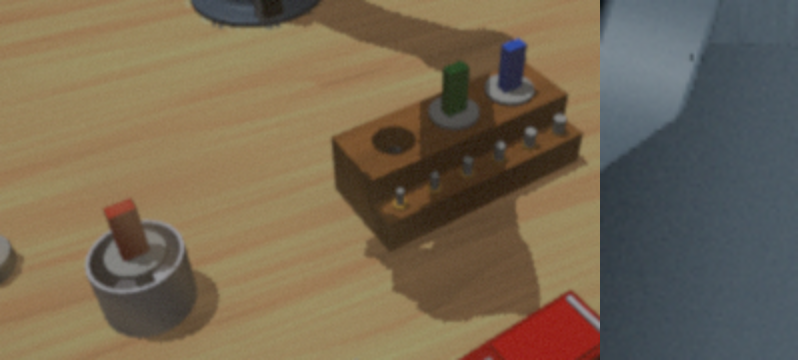

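The picture shows the red gauge upright in the cup (handle at about (127,230), flange level inside the rim). Green and blue are seated in the rack at (455,88) and (512,65), and the red bore is empty. Contact came at TCP 0.0865, against 0.086 expected. The gripper is clear.

```bash
python3 -c "
from workcell import *
hand_in()"
```

```text
the job is handed in; nothing more can be done
```

The red gauge is out of the rack and standing upright in the aluminium cup, and the job is handed in at about 30 s of the 54 s allowed.

- **Jam:** I gripped the red handle across its 16 mm side and lifted it. It jammed about 10 mm up, where the pull reached 26 N.
- **Twist:** I eased it to about 9 mm up and turned it 42° to one side, 42° to the other, then back to its start yaw. It then lifted past the jam with only its own weight, about 4 N, on the wrist.
- **Placing:** I carried it to the cup without passing over the other gauges and lowered it in 1 mm steps until it touched. Contact came within 0.5 mm of the expected height, with about 1 N on the wrist, and I released it there.

**Last checks:** the final scene picture shows the red gauge upright in the cup with its flange inside the rim. Green and blue are still seated in the rack, and the gripper is clear with no contact force.

- **Not covered:** the arm blocked the top camera's last view of the cup, so the final state rests on the scene camera alone.
- **Did not agree exactly:** a rough final red-handle position came out about 12 mm from the cup centre. That check assumed a height of 0.12 m for the visible red and wasn't refined. I put the gap down to that assumption, since the picture shows the gauge properly in the cup.

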